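# Fit the vial tray on the bench mixer

### The job

Fit the vial tray, the plate with the two rows of round holes, on the mixer: pick it up by its bar handle, turn it so that its middle hole goes over the mixer's central shaft and its slot over the drive pin beside the shaft, and lower it fully home, flat on the mixer's carrier, before you let go. Leave the plain cover plate, which has no holes, where it lies.

Things in the scene. Friction and masses are not known exactly. Their poses are not given: they have to be found in the camera images.
- vial_tray: Loose grey plastic plate 150 (x) x 110 (y) x 16 (z) mm, about 0.25 kg, with a bridge handle on top. Origin: centre of its underside; z up. Through holes: round middle hole, 27 mm, at the origin; pin slot 25 (x) x 19 (y) mm centred 48 mm along its own +x (only at this end); two rows of five round 20 mm vial holes at y = -38 and +38 mm.
- tray_grip (a point): Centre of the tray's handle bar, 71 mm straight above the tray's origin; axes as the tray's. The bar is 70 long (x), 14 wide (y), 18 high (z) mm, on two legs at x = -29 and +29 mm, with 46 mm free between plate and bar. Grasp it across its width, fingers closing along the tray's y.
- mixer_seat (a point): Centre of the mixer's dark carrier (140 x 100 mm, on a fixed white box 170 x 140 mm, knob on -x face), on its top face 58 mm above the bench: the tray's origin belongs here, x along x; z up. A tapered shaft rises here 42 mm (22 mm thick at foot, 8 at tip); 48 mm along +x (away from the knob) a tapered pin rises 30 mm (10 mm thick at foot, 4 at tip). The tapers centre the tray.
- cover_grip (a point): Centre of the handle bar of the cover plate, 71 mm above its underside: a loose grey plate of the same outline (150 x 110 x 16 mm) with the same handle, but without any hole. It is not used. The two plates may lie in either place.

How it is judged (in metres and radians):
On the way:
1. the tray, still held by the gripper, has been lowered over shaft and pin to within 20 mm of the carrier (contact force between the fingers and vial_tray above 0.5 N and horizontal distance between vial_tray and mixer_seat below 0.015 m and z of vial_tray in the frame of mixer_seat below 0.02 m), for 0.1 s.
At the end, for the whole second after the job is handed in: The vial tray lies flat (within 3.4 degrees) and at rest on the mixer's carrier, its underside within 5 mm of the carrier's top, its centre within 12 mm of the shaft and its x axis within 11 degrees of the mixer's, shaft and pin through their holes (horizontal distance between vial_tray and mixer_seat below 0.012 m and z of vial_tray in the frame of mixer_seat between -0.005 and 0.005 m and angle between the x axis of vial_tray and the x axis of mixer_seat, either way round below 0.2 rad and angle between vial_tray's own z axis and vertical below 0.06 rad and linear speed of vial_tray below 0.02 m/s); the robot touches nothing.
It fails at once if the cover plate is moved by more than 30 mm (distance of cover_grip from where it was at the start of the episode above 0.03 m).
It also fails if it takes over 42 s, if anything falls off the work surface, if the arm or the gripper's body presses on something with over 40 N, if the wrist force passes 120 N, or if a joint passes its speed limit or range.

### The arm

A 6-joint arm with a two-finger parallel gripper is mounted at the origin on a cart in front of the work surface, level with it; the furniture and walls round the work are solid. World frame = base frame: x ahead of the robot, y to its left, z up, the work surface at z = 0. Lengths are in mm, angles in rad, forces in N, time in s.
With the tool pointing down it reaches from about 275 to 850 mm from the base axis. Payload 5.2 kg.
Tool frame: the origin (TCP) lies between the finger pads; the fingertips stand 8 mm ahead of it and the grasp point (between the pads) lies 11 mm behind it; z points along the fingers, y is the direction in which the jaws open and shut (so a half turn about z gives the same grasp; the last joint's range is limited). The gripper opens to 85 mm and grips with 20 to 120 N. Pads are 22 mm wide; open, the fingers measure 114 mm over their backs; the gripper's body (76 mm by 85 mm) begins 54 mm behind the grasp point. The pads swing forward as they close: fully open they stand 13 mm farther back than shut.
Start: joints at [-1.354, 0.259, 1.535, -0, 1.348, -0.203], TCP at [224.188, -502.24, 239.31] pointing down, gripper open.
Joint ranges: [-3.14, 3.14], [-0.91, 2.08], [0.19, 2.58], [-1.22, 4.36], [0.22, 2.71], [-3.12, 3.12]. Speed limits (rad/s): [2.57, 2.57, 3.14, 3.14, 3.14, 3.14].

### API

Orientations are given as a unit quaternion [w, x, y, z].
In Python, from plant import arm gives the robot as it stands.
- The arm moves only by the tool drive_tool, never from a script. Its argument "deltas" is a list that holds one entry, the list of rows, each a list of 7 numbers: the shift along the world's x, y, z in mm, then the turn, a rotation vector about the world's x, y, z in degrees, then the opening in per cent of the stroke, from 0 (shut) to 100 (fully open). A call has 1 to 10 rows; each row shifts and turns the commanded pose from where the row before left it; what a row does not reach is not made up. A row lasts 1/12 s, in which the tool goes at most 41.7 mm and 7.16 degrees, less where a joint would pass 70% of its speed; a pose out of reach is approached as far as the arm can. A call is refused whole if a number of a shift passes 41.7 or a number of a turn 7.16, either way. A call with a gripper value outside its range is refused whole. The fingers move at their own pace and stop on an object; "force" is the grip in N (left out, the last holds). Time passes only in rows, so rows that do not move let the fingers close. It gives the time, the measured TCP pose, the force and the opening at its end, in the units of the state.
- arm.get_obs(): the state, without advancing time (a new reading comes with each control period).
- arm.read_camera(name): name is "side" or "top" or "wrist"; returns the picture (420x560x3 uint8, red, green, blue); there is no depth.
- arm.camera_model(name): a dict with "camera_matrix" (3x3 intrinsics, pixels), "extrinsics" (4x4, takes a point from camera to world coordinates); the wrist camera has in their place "tool_from_camera" (4x4, takes a point from camera to tool coordinates, whose origin is the TCP and whose axes are the flange's). Camera axes: x right, y up, looking along -z (the intrinsics and any distortion apply to the point x, -y, -z); pixel columns grow to the right and rows downward; lengths in mm; the calibration is good to about 2 mm. The wrist camera is an equidistant fisheye: a pixel r from the principal point sees the ray r / f radians off the axis. A picture is of the moment at which its call begins: read the wrist's pose just before it. camera_model takes no time and is no camera call.
- arm.job_done(): hands the job in, once; it reports no verdict.
The state is a dict: "clock": time; "joint_pos": joint angles; "qd": joint speeds; "effort": joint torques, N m; "position": TCP position; "tool_rot": TCP orientation; "wrist_force": force on the tool from outside, world axes, zero at the start; "wrist_torque": the same for the moment, N m; "opening": finger opening in mm.
Only numpy, scipy, OpenCV 4.12 (cv2) and the standard library are available. Lean on these libraries where they do the work, as an engineer would, in place of code of your own. Each camera call takes 0.05 s, during which the arm holds its last target. There are 200 camera calls.

## Working session

There is one attempt and no reset: what is moved stays moved. The work goes in short steps, Python scripts to look and compute and a tool call to move; the robot and the scene stay as the last step left them, time stands still between calls to the robot, and variables do not carry over. Pictures are saved under pics/ and viewed, about 8 in all and at most 12, crops included, and the job is handed in when it is done.

Besides the shell and the picture viewer there is one more tool, called after "Request:" by a JSON object that holds its "op" and its "data". drive_tool: Moves the arm, as the interface text tells. Its arguments: {"type":"object","properties":{"deltas":{"type":"array","items":{"type":"array","items":{"type":"array","items":{"type":"number"}}}},"force":{"type":"number"}},"required":["deltas"]}

```bash
mkdir -p pics; python3 - <<'E'
from plant import arm
import cv2,numpy as np
np.set_printoptions(precision=4,suppress=True)
for n in("top","side"):
    im=arm.read_camera(n); cv2.imwrite(f"pics/{n}0.png",im[:,:,::-1])
    print(n,arm.camera_model(n))
print(arm.camera_model("wrist")); print(arm.get_obs())
E
```

```text
top {'camera_matrix': array([[507.5749,   0.    , 272.5897],
       [  0.    , 507.5749, 202.7414],
       [  0.    ,   0.    ,   1.    ]]), 'extrinsics': array([[  -0.0069,    0.9954,   -0.0959,  367.5709],
       [  -0.9999,   -0.0076,   -0.0073,   68.4468],
       [  -0.008 ,    0.0958,    0.9954, 1327.799 ],
       [   0.    ,    0.    ,    0.    ,    1.    ]])}
side {'camera_matrix': array([[521.1875,   0.    , 276.7488],
       [  0.    , 521.1875, 207.8751],
       [  0.    ,   0.    ,   1.    ]]), 'extrinsics': array([[ -0.8156,   0.3753,  -0.4405,  17.9716],
       [ -0.5784,  -0.5514,   0.6011, 728.8152],
       [ -0.0173,   0.745 ,   0.6668, 780.2802],
       [  0.    ,   0.    ,   0.    ,   1.    ]])}
{'camera_matrix': array([[325.1923,   0.    , 276.7395],
       [  0.    , 325.1923, 206.8669],
       [  0.    ,   0.    ,   1.    ]]), 'tool_from_camera': array([[  -0.0013,    0.9492,    0.3146,   80.3875],
       [   1.    ,    0.0013,    0.0002,   -0.0507],
       [  -0.0002,    0.3146,   -0.9492, -134.4125],
       [   0.    ,    0.    ,    0.    ,    1.    ]])}
{'clock': 0.1, 'joint_pos': array([-1.3538,  0.2593,  1.536 ,  0.    ,  1.348 , -0.2028]), 'qd': array([ 0.0009, -0.0031, -0.0019, -0.0023, -0.001 ,  0.0008]), 'effort': array([  0.0036, -44.6972, -29.1245,  -0.0001,   0.0062,   0.    ]), 'position': array([ 224.1021, -501.7689,  238.5444]), 'tool_rot': array([-0.0008,  0.978 ,  0.2084,  0.    ]), 'wrist_force': array([-0.0636,  1.4503, -0.0917]), 'wrist_torque': array([ 0.0024, -0.0461,  0.025 ]), 'opening': 85.3387854367757}
```

View pics/top0.png

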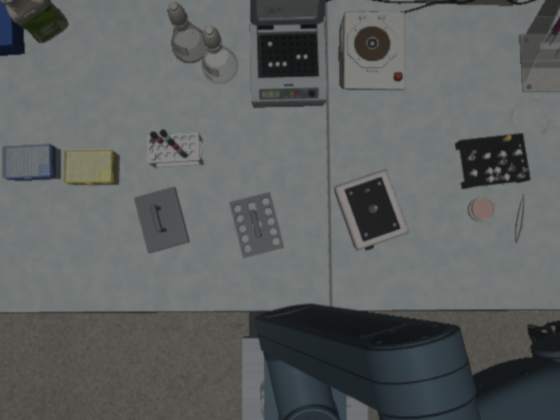

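View pics/side0.png

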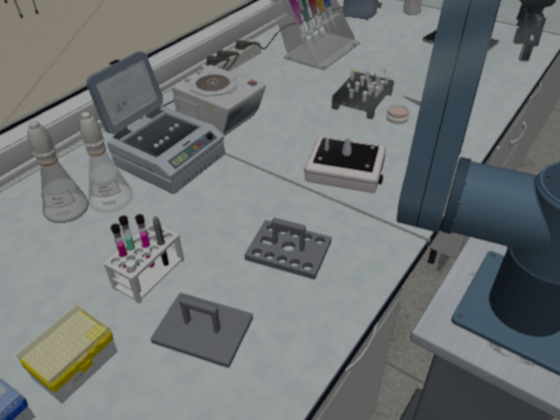

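```bash
cat > h.py <<'E'
import cv2,numpy as np
from plant import arm
from scipy.spatial.transform import Rotation as R
np.set_printoptions(precision=3,suppress=True)
def plane(o,d,z): return o+d*((z-o[2])/d[2])
def cast(n,uv,z):
    m=arm.camera_model(n);K=m["camera_matrix"];T=m["extrinsics"]
    c=np.array([(uv[0]-K[0,2])/K[0,0],-(uv[1]-K[1,2])/K[1,1],-1.])
    return plane(T[:3,3],T[:3,:3]@c,z)
def wristT(obs):
    T=np.eye(4);q=obs["tool_rot"];T[:3,:3]=R.from_quat([q[1],q[2],q[3],q[0]]).as_matrix();T[:3,3]=obs["position"]
    return T@arm.camera_model("wrist")["tool_from_camera"]
def castw(T,uv,z):
    K=arm.camera_model("wrist")["camera_matrix"]
    x,y=uv[0]-K[0,2],uv[1]-K[1,2];r=np.hypot(x,y);t=r/K[0,0]
    c=np.array([np.sin(t)*x/r,-np.sin(t)*y/r,-np.cos(t)])
    return plane(T[:3,3],T[:3,:3]@c,z)
E
python3 - <<'E'
from h import *
im=cv2.imread("pics/top0.png")
a=cv2.resize(im[180:265,215:300],None,fx=4.5,fy=4.5,interpolation=cv2.INTER_CUBIC)
b=cv2.resize(im[165:250,330:415],None,fx=4.5,fy=4.5,interpolation=cv2.INTER_CUBIC)
cv2.imwrite("pics/crop.png",np.hstack([a,b]))
g=im.max(2)
def big(mask,x0,y0,x1,y1):
    m=np.zeros_like(mask);m[y0:y1,x0:x1]=mask[y0:y1,x0:x1]
    c=max(cv2.findContours(m,cv2.RETR_EXTERNAL,cv2.CHAIN_APPROX_NONE)[0],key=cv2.contourArea)
    return cv2.minAreaRect(c)
for nm,box,th,z in (("tray",(215,180,300,265),125,16),("carrier",(340,172,405,240),80,58)):
    r=big((g<th).astype(np.uint8),*box);p=np.array([cast("top",q,z) for q in cv2.boxPoints(r)])
    e=[p[1]-p[0],p[2]-p[1]]; l=max(e,key=np.linalg.norm)
    print(nm,r,"centre",p.mean(0),"sides",[np.linalg.norm(x) for x in e],"long dir deg",np.degrees(np.arctan2(l[1],l[0])))
print(cast("top",(372,209),100),cast("top",(369,247),30), cast("top",(365,182),88))
E
```

```text
tray ((257.0, 222.0), (84.0, 84.0), 90.0) centre [445.057 118.851  16.   ] sides [np.float64(219.16543844942265), np.float64(217.44577886712491)] long dir deg -90.46048684989218
carrier ((371.9879455566406, 208.7443084716797), (55.43709182739258, 39.4420051574707), 70.20112609863281) centre [ 473.224 -171.19    58.   ] sides [np.float64(99.84857459155063), np.float64(138.7257403260682)] long dir deg -161.85802936724187
[ 468.769 -163.341  100.   ] [ 377.626 -166.45    30.   ] [ 536.526 -150.122   88.   ]
```

View pics/crop.png

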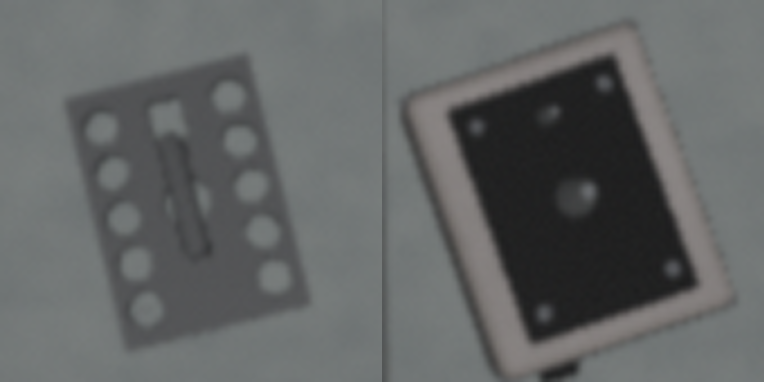

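```bash
python3 - <<'E'
from h import *
C=[(66,100),(247,55),(308,302),(127,350)]
p=np.array([cast("top",((x+.5)/4.5+214.5,(y+.5)/4.5+179.5),16) for x,y in C])
ax=(p[0]+p[1]-p[2]-p[3])[:2];print(p.mean(0),np.degrees(np.arctan2(ax[1],ax[0])),np.linalg.norm(p[1]-p[0]),np.linalg.norm(p[2]-p[1]))
# mixer top face shaft foot check
o=arm.get_obs();T=R.from_quat(np.roll(o["tool_rot"],-1)).as_matrix();print(T)
E
```

```text
[438.27 121.02  16.  ] 13.560800402486421 107.71970828981127 146.53417865320267
[[ 0.913  0.408 -0.   ]
 [ 0.408 -0.913  0.002]
 [ 0.    -0.002 -1.   ]]
```

Request:
{"op": "drive_tool", "data": {"deltas": [[[10.7, 31.2, 0, 0, 0, -1.05, 100], [10.7, 31.2, 0, 0, 0, -1.05, 100], [10.7, 31.2, 0, 0, 0, -1.05, 100], [10.7, 31.2, 0, 0, 0, -1.05, 100], [10.7, 31.2, 0, 0, 0, -1.05, 100], [10.7, 31.2, 0, 0, 0, -1.05, 100], [10.7, 31.2, 0, 0, 0, -1.05, 100], [10.7, 31.2, 0, 0, 0, -1.05, 100], [10.7, 31.2, 0, 0, 0, -1.05, 100], [10.7, 31.2, 0, 0, 0, -1.05, 100]]]}}

```text
clock: 0.93
position: [331.1, -188.5, 239.1]
tool_rot: [-0.0, 0.993, 0.117, -0.0]
wrist_force: [-0.4, -0.2, 0.2]
opening: 84.9
```

Request:
{"op": "drive_tool", "data": {"deltas": [[[10.7, 31.2, 0, 0, 0, 0, 100], [10.7, 31.2, 0, 0, 0, 0, 100], [10.7, 31.2, 0, 0, 0, 0, 100], [10.7, 31.2, 0, 0, 0, 0, 100], [10.7, 31.2, 0, 0, 0, 0, 100], [10.7, 31.2, 0, 0, 0, 0, 100], [10.7, 31.2, 0, 0, 0, 0, 100], [10.7, 31.2, 0, 0, 0, 0, 100], [10.7, 31.2, 0, 0, 0, 0, 100], [10.7, 31.2, 0, 0, 0, 0, 100]]]}}

```text
clock: 1.77
position: [438.1, 123.5, 239.1]
tool_rot: [0.0, 0.993, 0.118, -0.0]
wrist_force: [1.0, -0.6, 0.2]
opening: 85.2
```

Request:
{"op": "drive_tool", "data": {"deltas": [[[0, 0, 0, 0, 0, 0, 100], [0, 0, 0, 0, 0, 0, 100], [0, 0, 0, 0, 0, 0, 100]]]}}

```text
clock: 2.02
position: [437.6, 121.5, 238.9]
tool_rot: [0.0, 0.993, 0.119, -0.001]
wrist_force: [0.4, -0.7, 0.1]
opening: 85.0
```

```bash
cat > look.py <<'E'
from h import *
import sys
o=arm.get_obs();np.save("o_%s.npy"%sys.argv[1],wristT(o));im=arm.read_camera("wrist");cv2.imwrite("pics/w_%s.png"%sys.argv[1],im[:,:,::-1])
print(o["clock"],o["position"],R.from_quat(np.roll(o["tool_rot"],-1)).as_matrix()[:,0],o["wrist_force"],o["joint_pos"])
E
python3 look.py a
```

```text
2.0167 [437.639 121.509 238.859] [ 0.972  0.235 -0.001] [ 0.433 -0.74   0.052] [ 0.025  0.085  1.749 -0.001  1.309  1.358]
```

View pics/w_a.png

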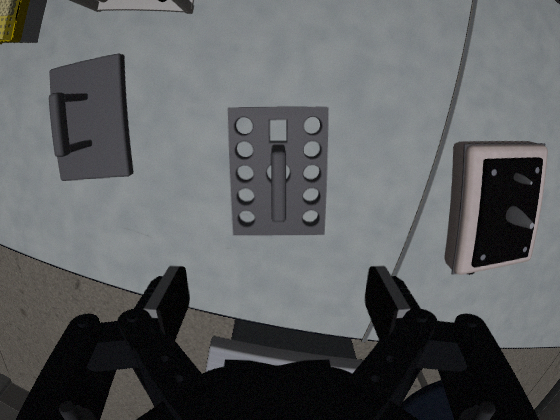

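```bash
python3 - <<'E'
from h import *
T=np.load("o_a.npy")
p=np.array([castw(T,q,16) for q in [(229,107),(328,107),(326,235),(234,235)]])
ax=(p[0]+p[1]-p[2]-p[3])[:2];print(p.mean(0),np.degrees(np.arctan2(ax[1],ax[0])),np.linalg.norm(p[1]-p[0]),np.linalg.norm(p[2]-p[1]))
b=np.array([castw(T,q,80) for q in [(279,146),(279,222)]]);d=b[0]-b[1];print(b.mean(0),np.linalg.norm(d),np.degrees(np.arctan2(d[1],d[0])))
im=cv2.imread("pics/w_a.png");g=im.max(2);m=np.zeros(g.shape,np.uint8);m[95:245,215:345]=(g[95:245,215:345]<110)
c=max(cv2.findContours(m,cv2.RETR_EXTERNAL,cv2.CHAIN_APPROX_NONE)[0],key=cv2.contourArea);r=cv2.minAreaRect(c);print(r)
q=np.array([castw(T,u[0],16)[:2] for u in c],np.float32);print(cv2.minAreaRect(q))
q=np.array([castw(T,u,58) for u in [(469,158),(544,160),(529,262),(464,272)]]);print(q,q.mean(0))
E
```

```text
[439.465 118.841  16.   ] 14.310101049261501 107.83326774823422 150.47162331551675
[442.304 120.429  80.   ] 73.42229521573313 13.643896946289422
((277.5, 170.5), (129.0, 99.0), 90.0)
((439.43951416015625, 120.32132720947266), (150.2852020263672, 109.833740234375), 13.94456672668457)
[[ 519.211  -77.848   58.   ]
 [ 554.41  -199.662   58.   ]
 [ 417.52  -249.623   58.   ]
 [ 384.903 -135.33    58.   ]] [ 469.011 -165.616   58.   ]
```

Request:
{"op": "drive_tool", "data": {"deltas": [[[2.2, -1, -25, 0, 0, 0.4, 100], [0, 0, -25, 0, 0, 0, 100], [0, 0, -25, 0, 0, 0, 100], [0, 0, -25, 0, 0, 0, 100], [0, 0, -25, 0, 0, 0, 100], [0, 0, -20, 0, 0, 0, 100], [0, 0, -15, 0, 0, 0, 100], [0, 0, -12, 0, 0, 0, 100], [0, 0, -7, 0, 0, 0, 100], [0, 0, 0, 0, 0, 0, 100]]]}}

```text
clock: 2.9
position: [439.3, 119.5, 59.2]
tool_rot: [-0.0, 0.993, 0.12, -0.001]
wrist_force: [-1.0, -0.2, -0.3]
opening: 85.2
```

Request:
{"op": "drive_tool", "data": {"deltas": [[[0, 0, 0, 0, 0, 0, 50], [0, 0, 0, 0, 0, 0, 30], [0, 0, 0, 0, 0, 0, 15], [0, 0, 0, 0, 0, 0, 0], [0, 0, 0, 0, 0, 0, 0], [0, 0, 0, 0, 0, 0, 0], [0, 0, 0, 0, 0, 0, 0], [0, 0, 0, 0, 0, 0, 0], [0, 0, 0, 0, 0, 0, 0], [0, 0, 0, 0, 0, 0, 0]]], "force": 60}}

```text
clock: 3.73
position: [440.8, 120.7, 60.8]
tool_rot: [0.0, 0.993, 0.122, 0.0]
wrist_force: [-1.7, -0.8, 6.2]
opening: 13.1
```

```bash
python3 look.py b; python3 -c "
from h import *;print(arm.get_obs()['opening'])"
```

```text
3.7333 [440.785 120.729  60.838] [0.97  0.241 0.001] [-1.72  -0.78   6.157] [ 0.023  0.305  1.979 -0.     0.856  1.35 ]
13.14532472379452
```

Request:
{"op": "drive_tool", "data": {"deltas": [[[0, 0, 8, 0, 0, 0, 0], [0, 0, 20, 0, 0, 0, 0], [0, 0, 27, 0, 0, 0, 0], [0, 0, 27, 0, 0, 0, 0], [0, 0, 27, 0, 0, 0, 0], [0, 0, 20, 0, 0, 0, 0], [2, -20, 0, 0, 0, 0, 0], [3, -25, 0, 0, 0, 1, 0], [3, -25, 0, 0, 0, 1, 0], [3, -25, 0, 0, 0, 1, 0]]]}}

```text
clock: 4.62
position: [450.8, 25.2, 189.4]
tool_rot: [-0.0, 0.989, 0.148, -0.0]
wrist_force: [0.2, -0.4, -2.7]
opening: 13.0
```

Request:
{"op": "drive_tool", "data": {"deltas": [[[3, -25, 0, 0, 0, 1, 0], [3, -20, 0, 0, 0, 0.2, 0], [0, -10, 0, 0, 0, 0, 0], [0, 0, 0, 0, 0, 0, 0], [0, 0, 0, 0, 0, 0, 0], [0, 0, 0, 0, 0, 0, 0]]]}}

```text
clock: 5.12
position: [456.9, -28.2, 189.1]
tool_rot: [-0.001, 0.987, 0.158, -0.0]
wrist_force: [0.1, 0.2, -2.8]
opening: 13.2
```

```bash
python3 look.py c
```

```text
5.1167 [456.852 -28.233 189.121] [ 0.95   0.312 -0.001] [ 0.078  0.175 -2.786] [-0.307  0.136  1.82   0.001  1.187  0.947]
```

View pics/w_c.png

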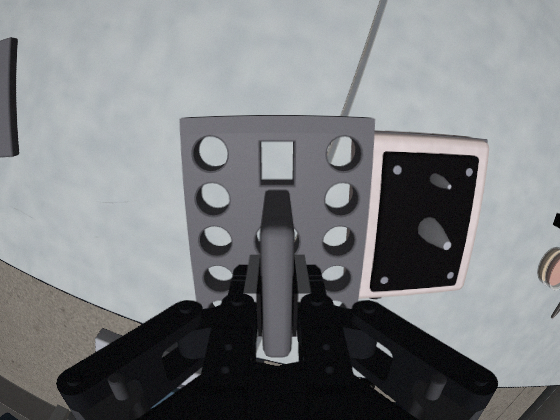

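```bash
python3 - <<'E'
from h import *
T=np.load("o_c.npy")
q=np.array([castw(T,u,58) for u in [(384,152),(480,155),(463,290),(371,291)]]);print(q,q.mean(0))
a=(q[0]+q[1]-q[2]-q[3]);print("yaw",np.degrees(np.arctan2(a[1],a[0])))
s=castw(T,(447,245),99);p=castw(T,(449,187),87);d=p-s
print("shaft tip",s,"pin tip",p,np.hypot(d[0],d[1]),np.degrees(np.arctan2(d[1],d[0])))
for z in (144.5,):
  e=np.array([castw(T,u,z) for u in [(181,118),(374,119)]]);d=e[0]-e[1];print(np.linalg.norm(d),np.degrees(np.arctan2(d[1],d[0]))-90)
  m=e.mean(0);th=np.arctan2(d[1],d[0])-np.pi/2;print("centre from edge",m[:2]-75*np.array([np.cos(th),np.sin(th)]))
print("slot",castw(T,(278,162),144.5))
E
```

```text
[[ 524.66  -101.949   58.   ]
 [ 558.177 -196.842   58.   ]
 [ 421.506 -255.334   58.   ]
 [ 394.715 -147.055   58.   ]] [ 474.764 -175.295   58.   ]
yaw 21.234229849748065
shaft tip [ 474.815 -173.001   99.   ] pin tip [ 519.513 -157.813   87.   ] 47.20777016875844 18.767342991391743
108.07871610811355 17.805332190264437
centre from edge [455.11  -28.761]
slot [502.107 -14.067 144.5  ]
```

Request:
{"op": "drive_tool", "data": {"deltas": [[[2, -14, 0, 0, 0, 0.2, 0], [3, -24, 0, 0, 0, 0, 0], [3, -24, 0, 0, 0, 0, 0], [3, -24, 0, 0, 0, 0, 0], [3, -24, 0, 0, 0, 0, 0], [2.5, -20, 0, 0, 0, 0, 0], [1.5, -13.5, 0, 0, 0, 0, 0], [0, 0, 0, 0, 0, 0, 0], [0, 0, 0, 0, 0, 0, 0], [0, 0, 0, 0, 0, 0, 0]]]}}

```text
clock: 6.0
position: [475.1, -171.4, 189.1]
tool_rot: [-0.001, 0.987, 0.16, -0.0]
wrist_force: [0.1, 0.0, -2.9]
opening: 13.2
```

```bash
python3 look.py d; python3 - <<'E'
from h import *
a=cv2.imread("pics/w_d.png")
s=arm.read_camera("side")[:,:,::-1];cv2.imwrite("pics/side1.png",s)
c=cv2.resize(s[80:220,270:410],(420,420),interpolation=cv2.INTER_CUBIC)
cv2.imwrite("pics/d.png",np.hstack([a[:,150:430],c]))
E
```

```text
6.0 [ 475.083 -171.372  189.06 ] [ 0.949  0.316 -0.   ] [ 0.053  0.023 -2.877] [-0.568  0.22   1.715  0.001  1.208  0.682]
```

View pics/d.png

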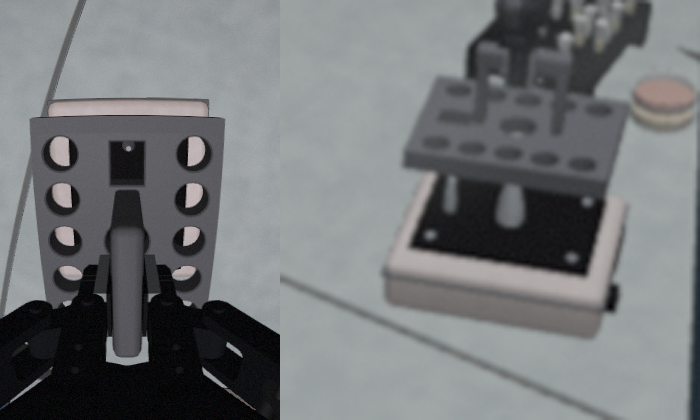

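```bash
python3 - <<'E'
from h import *
T=np.load("o_d.npy")
print("pin tip",castw(T,(278,148),87.5),"slot",castw(T,(277.5,162),145), "expected slot", [475.1+48*.949,-171.4+48*.316])
E
```

```text
pin tip [ 520.255 -157.169   87.5  ] slot [ 520.291 -156.711  145.   ] expected slot [520.652, -156.232]
```

Request:
{"op": "drive_tool", "data": {"deltas": [[[0, 0, -8, 0, 0, 0, 0], [0, 0, -10, 0, 0, 0, 0], [0, 0, -10, 0, 0, 0, 0], [0, 0, -8, 0, 0, 0, 0], [0, 0, -8, 0, 0, 0, 0], [0, 0, -6, 0, 0, 0, 0], [0, 0, -6, 0, 0, 0, 0], [0, 0, -4, 0, 0, 0, 0], [0, 0, -3, 0, 0, 0, 0], [0, 0, 0, 0, 0, 0, 0]]]}}

```text
clock: 6.93
position: [475.1, -172.7, 125.7]
tool_rot: [-0.0, 0.987, 0.159, -0.0]
wrist_force: [0.3, 0.1, -2.6]
opening: 12.9
```

Request:
{"op": "drive_tool", "data": {"deltas": [[[0, 0, -2, 0, 0, 0, 0], [0, 0, -2, 0, 0, 0, 0], [0, 0, -2, 0, 0, 0, 0], [0, 0, -1, 0, 0, 0, 0], [0, 0, 0, 0, 0, 0, 0], [0, 0, 0, 0, 0, 0, 0]]]}}

```text
clock: 7.43
position: [475.4, -172.7, 119.3]
tool_rot: [0.0, 0.987, 0.159, 0.0]
wrist_force: [-0.1, 0.6, -2.0]
opening: 13.1
```

Request:
{"op": "drive_tool", "data": {"deltas": [[[0, 0, -1, 0, 0, 0, 0], [0, 0, -0.5, 0, 0, 0, 0], [0, 0, 0, 0, 0, 0, 0], [0, 0, 0, 0, 0, 0, 0]]]}}

```text
clock: 7.77
position: [475.6, -172.9, 118.8]
tool_rot: [0.0, 0.987, 0.16, 0.0]
wrist_force: [-2.2, 0.8, 5.8]
opening: 13.0
```

```bash
python3 - <<'E'
from h import *
s=arm.read_camera("side")[:,:,::-1]
cv2.imwrite("pics/side2.png",cv2.resize(s[90:220,270:420],(600,520),interpolation=cv2.INTER_CUBIC));print(arm.get_obs()["wrist_force"])
E
```

```text
[-2.691  1.157  5.56 ]
```

View pics/side2.png

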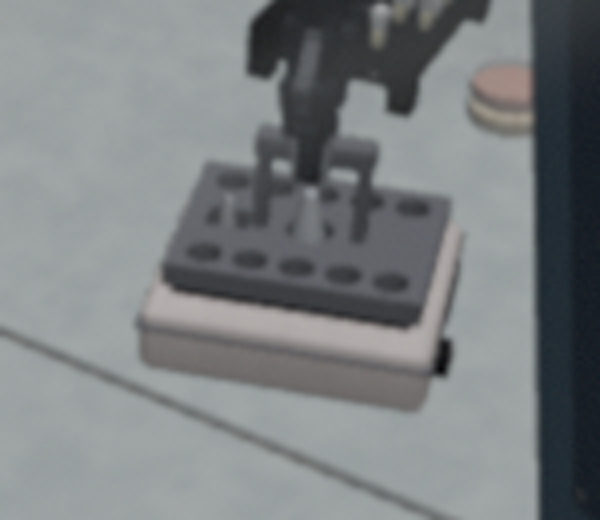

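Shaft and pin show through their holes, the tray sits flat on the carrier, and the wrist force has turned to +6 N, so it is home. I'll release it and retreat upward.

Request:
{"op": "drive_tool", "data": {"deltas": [[[0, 0, 0, 0, 0, 0, 30], [0, 0, 0, 0, 0, 0, 60], [0, 0, 0, 0, 0, 0, 100], [0, 0, 0, 0, 0, 0, 100], [0, 0, 0, 0, 0, 0, 100], [0, 0, 0, 0, 0, 0, 100], [0, 0, 0, 0, 0, 0, 100]]]}}

```text
clock: 8.4
position: [475.4, -172.7, 117.8]
tool_rot: [-0.0, 0.987, 0.159, -0.0]
wrist_force: [0.0, 0.1, 0.1]
opening: 85.1
```

Request:
{"op": "drive_tool", "data": {"deltas": [[[0, 0, 8, 0, 0, 0, 100], [0, 0, 15, 0, 0, 0, 100], [0, 0, 20, 0, 0, 0, 100], [0, 0, 25, 0, 0, 0, 100], [0, 0, 25, 0, 0, 0, 100], [0, 0, 20, 0, 0, 0, 100], [0, 0, 10, 0, 0, 0, 100], [0, 0, 0, 0, 0, 0, 100], [0, 0, 0, 0, 0, 0, 100]]]}}

```text
clock: 9.15
position: [475.3, -172.7, 240.8]
tool_rot: [0.0, 0.987, 0.159, 0.0]
wrist_force: [-0.3, -0.3, 0.8]
opening: 85.2
```

```bash
python3 look.py e; python3 - <<'E'
from h import *
a=cv2.imread("pics/w_e.png")
s=arm.read_camera("side")[:,:,::-1]
cv2.imwrite("pics/e.png",np.hstack([a[:,120:440],cv2.resize(s[100:205,290:395],(420,420),interpolation=cv2.INTER_CUBIC)]))
E
```

```text
9.15 [ 475.336 -172.712  240.794] [0.949 0.315 0.   ] [-0.328 -0.251  0.773] [-0.569  0.177  1.636  0.     1.328  0.681]
```

View pics/e.png

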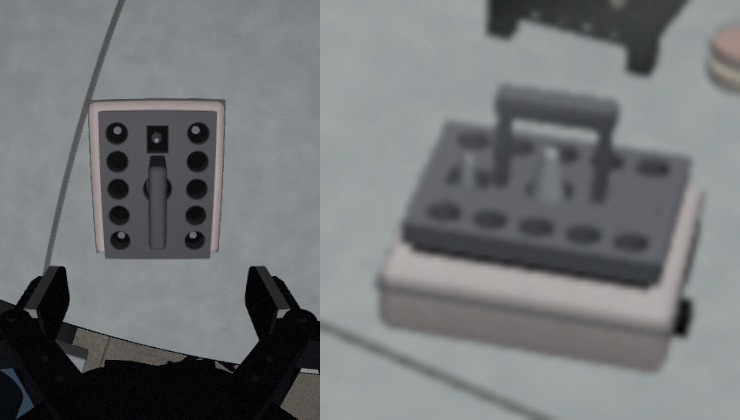

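```bash
python3 - <<'E'
from h import *
T=np.load("o_e.npy");g=cv2.imread("pics/w_e.png").max(2)
p=np.array([castw(T,u,74) for u in [(218,110),(337,110),(330,258),(226,258)]]);a=p[0]+p[1]-p[2]-p[3]
print(p.mean(0),np.degrees(np.arctan2(a[1],a[0])),[np.linalg.norm(p[i]-p[i-1]) for i in range(4)])
print("pin tip",castw(T,(276,140),88),"slot",castw(T,(277.5,139),74))
E
```

```text
[ 475.181 -173.875   74.   ] 18.51563816472061 [np.float64(150.52350006885698), np.float64(109.79929429808081), np.float64(150.65472823802637), np.float64(108.98494480615484)]
pin tip [ 520.19  -157.222   88.   ] slot [ 519.987 -158.726   74.   ]
```

Using a top-face height of 74 mm, the tray's outline comes out at 150 x 109 mm, which fits it being fully seated. It measures at (475, -174) mm and 18.5°.

```bash
python3 -c "
from plant import arm
arm.job_done();print(arm.get_obs()['clock'])"
```

```text
the job is handed in; nothing more can be done
the job is handed in; nothing more can be done
```

The vial tray is on the mixer, and the job is handed in; no verdict was reported. I gripped the tray by its bar, turned it about 4° to match the mixer, and lowered it over shaft and pin. I released it only once the wrist force showed contact, about +6 N at the expected height. The clock stood at about 9.3 s, well under the 42 s limit.

- **Position:** after release the wrist camera put the tray at (475, -174) mm, yaw 18.5°. The mixer measured about (474, -172) mm, yaw 18.3°, so the tray is within 3 mm and 1°.
- **Height:** taking its top face at 74 mm, which is fully home, the tray's outline measured about 150 x 109 mm. That matches its real size. The side view showed it flat, with shaft and pin through their holes.
- **Clearance:** the gripper was open and about 120 mm above the release height. The cover plate was never approached, though I did not re-measure where it lies.
- **Disagreements:** the mixer's corners in the wrist images, seen obliquely, were 3 to 7 mm off and, in the closer view, about 3° off the other estimates. I used the top camera and the shaft and pin tips instead, which agreed within 2.5 mm and 1°.

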